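# Shut the thread unit's drawer and hold up its carry tray

### The job

Close up the sewing-thread unit: first push its open green drawer fully home until it clicks into its catch, then take the wooden thread tray off the top of the unit by its bar handle. Lift it, level, until its underside is about 9 cm above the top of the unit, so that the three spools stay standing in it, and finish holding it there, still and level, ready to be taken: do not put it down or let go. Leave the jar, the mug and the roll of tape alone.

Things in the scene. Friction and masses are not known exactly. Their poses are not given: they have to be found in the camera images.
- unit: white drawer unit, fixed to the worktop, 130 deep (x) x 220 wide (y) x 95 high mm; origin at the centre of its underside on the worktop; its x axis points from the drawer front to the back, z up; the tray stands on its flat top
- drawer (a joint): the unit's single drawer (green front panel 12 thick, 216 wide, from 9 to 92 mm above the worktop): opening in m, 0 = fully home against its stop, positive = pulled out along the unit's -x; starts 0.03 to 0.045. It slides with about 1 N of friction; a spring catch resists with about 3 N more from about 17 mm of opening, then below about 8 mm draws the drawer in and keeps it shut
- pull (a point): foremost point of the drawer's steel bar pull, at its middle; it moves with the drawer. The bar is 12 mm thick, 112 mm long along the unit's y, 72 mm above the worktop (axis); its front lies 18 mm before the green panel, and 95 mm from the unit's origin along its -x when the drawer is home
- tray: loose wooden tray on top of the unit, 100 (x) x 180 (y) mm, walls 28 high, 0.3 to 0.5 kg with its load; origin at the centre of its underside, z up, y along the handle; a low partition along y parts it into two troughs; two uprights on the partition carry the bar handle
- handle (a point): centre of the tray's bar handle, 92 mm above the tray's underside: a pale wooden bar 14 wide (x) x 20 high (z) mm, 104 long, running along the tray's y on two uprights (10 x 10 mm, 45 mm either side of the middle, so 80 mm free between them); the spools' tops are 27 to 31 mm below the underside of the bar
- red_spool: red thread spool, 29 mm diameter, 46 high, 20 g, standing loose in a trough of the tray; origin at the centre of its foot, 5 mm above the tray's underside
- orange_spool: orange thread spool, dark ends, 29 mm diameter, 46 high, 20 g, standing loose in the tray; origin at the centre of its foot
- green_spool: green thread spool, 29 mm diameter, 50 high, 20 g, standing loose in the tray; origin at the centre of its foot
- jar: bystander: glass jar with a grey lid, 71 mm diameter, 110 high; origin at the centre of its underside
- mug: bystander: green and white mug, 78 x 116 x 101 mm with its handle, which points along -y; origin in the middle of that footprint, at its underside
- tape: bystander: roll of brown tape lying flat, 100 mm diameter, 25 high; origin at the centre of its underside

How it is judged:
By the outcome, as a careful person would: the job done as asked, in the order asked, and still so for the second after the job is handed in, while the arm keeps its last pose, push and grip.
It also fails if it takes over 48 s, if anything falls off the work surface, if the arm or the gripper's body presses on something with over 40 N, if the wrist force passes 120 N, or if a joint passes its speed limit or range.

### The arm

A 6-joint arm with a two-finger parallel gripper is mounted at the origin on the work surface; the furniture and walls round the work are solid. World frame = base frame: x ahead of the robot, y to its left, z up, the work surface at z = 0. Lengths are in m, angles in rad, forces in N, time in s.
With the tool pointing down it reaches from about 0.35 to 0.775 m from the base axis. Payload 5.5 kg.
Tool frame: the origin (TCP) lies at the very end of the fingers, on their centre line; the grasp point (between the pads) lies ctrl.grasp_offset behind it (ctrl.grasp_offset is the distance from the TCP to the grasp point, in m); z points along the fingers, y is the line along which they close (so a half turn about z gives the same grasp; the last joint's range is limited). The gripper opens to 85 mm and grips with 20 to 120 N. Pads are 22 mm wide; open, the fingers measure 114 mm over their backs; the gripper's body (76 mm by 85 mm) begins 54 mm behind the grasp point. The pads swing forward as they close: fully open they stand 13 mm farther back than shut.
Start: joints at [1.085, 0.313, 0.046, 1.304, 0, 1.431], TCP at [0.195, 0.541, 0.231] pointing down, gripper open.
Joint ranges: [-2.76, 2.76], [-0.86, 1.69], [-1.03, 1.26], [-2.2, 2.34], [-1.47, 1.5], [-3.14, 3.14]. Speed limits (rad/s): [2.57, 2.57, 3.14, 3.14, 3.14, 3.14].

### API

Orientations are given as a rotation vector (axis times angle).
In Python, from plant import ctrl, capture, find_in, pinpoint gives the robot as it stands.
- The arm moves only by the tool servo_tool, never from a script. Its argument "rows" is a list of rows, each an object with "turn": the turn, a rotation vector about the tool's x, y, z scaled (see below), a list of three; "xyz": the shift along the tool's x, y, z scaled (see below), a list of three; "claw": the opening, from 0 (shut) to 1 (fully open). In form: [{"turn": [rx, ry, rz], "xyz": [tx, ty, tz], "claw": claw}, ...]. A call has exactly 8 rows; each row is the pose to reach, as a shift and turn from the pose commanded when the call began, along the tool's axes at that moment; what a row does not reach only later rows make up. The controller multiplies each number of a shift by 100 mm and each number of a turn by 90 degrees. A row lasts 1/10 s, in which the tool goes at most 50 mm and 8.59 degrees, less where a joint would pass 70% of its speed; a pose out of reach is approached as far as the arm can. A call with a number of a shift or a turn outside -1 to 1 is refused whole. A call with a gripper value outside its range is refused whole. The fingers move at their own pace and stop on an object; "squeeze" is the grip in N (left out, the last holds). Time passes only in rows, so rows that repeat a pose let the fingers close, or fill a call up. It gives the time, the measured TCP pose, the force, the opening and the grip force at its end, in the units of the state.
- ctrl.sense(): the state, without advancing time (a new reading comes with each control period).
- capture(name): name is "side" or "top" or "wrist"; returns a dict with "color" (384x512x3 uint8, red, green, blue), "fx", "fy", "cx", "cy" (pixels), "distortion" ([k1, k2, p1, p2, k3] as OpenCV has them; the pictures are not rectified), "position" and "rotation" of the camera in the world. Camera axes: x right, y up, looking along -z (the intrinsics and any distortion apply to the point x, -y, -z); pixel columns grow to the right and rows downward; lengths in m; the calibration is good to about 2 mm. A picture is of the moment at which its call begins. There is no depth.
- ctrl.close_job(): hands the job in; it is judged then, once.
Trained networks look in a picture, given as the dict that the camera call returned (one of the last four; its "shot" number tells which), for a name from the list of things; names that differ only in an ending like _2 or _b are one class to them, and where a whole thing is asked for, a point or a joint stands for the part that bears it (a point fixed in the world has none). Each returns a list of dicts, best first, with "confidence" (0 to 1); they miss things now and then, are a little off and sometimes report something else, mostly with a low value. They report only what shows in the picture. A call takes as long as a camera call.
- find_in(picture, name): "centre" ([x, y, z] in m, in world coordinates, good to about 4 mm: the middle of the surface that is visible of it).
- pinpoint(picture, name): "centre" ([x, y, z] in m, in world coordinates, good to about 4 mm: a listed point, or the origin of a listed thing).
The state is a dict: "t": time; "q": joint angles; "joint_vel": joint speeds; "tau": joint torques, N m; "position": TCP position; "tool_rot": TCP orientation; "force": force on the tool from outside, world axes, zero at the start; "moment": the same for the moment, N m; "finger_gap": opening from 0.0 (shut) to 1.0 (fully open); "grip_force": force on a finger pad.
Only numpy, scipy, OpenCV 4.12 (cv2) and the standard library are available. Lean on these libraries where they do the work, as an engineer would, in place of code of your own. Each camera call takes 0.05 s, during which the arm holds its last target. There are 200 camera calls.

## Working session

There is one attempt and no reset: what is moved stays moved. The work goes in short steps, Python scripts to look and compute and a tool call to move; the robot and the scene stay as the last step left them, time stands still between calls to the robot, and variables do not carry over. Pictures are saved under pics/ and viewed, at most 10 in all, crops included, and the job is handed in when it is done.

Besides the shell and the picture viewer there is one more tool, called after ">>>" as a command line: name --argument value ..., lists and objects as JSON in quotes. servo_tool: Moves the arm, as the interface text tells. Shifts and turns lie within -1 to 1; 1 stands for 100 mm of shift or 90 degrees of turn. Its arguments: {"type":"object","properties":{"rows":{"type":"array"},"squeeze":{"type":"number"}},"required":["rows"]}

```bash
mkdir -p pics; ls
cat > h.py <<'E'
import numpy as np,cv2
from plant import ctrl,capture,find_in,pinpoint
from scipy.spatial.transform import Rotation as R
np.set_printoptions(precision=4,suppress=True)
def save(p,n): cv2.imwrite('pics/'+n+'.png',cv2.cvtColor(p['color'],cv2.COLOR_RGB2BGR))
def proj(p,X):
    Rm=np.array(p['rotation']); Rm=Rm if Rm.shape==(3,3) else R.from_rotvec(Rm).as_matrix()
    c=(np.atleast_2d(X)-p['position'])@Rm*[1,-1,-1]
    K=np.array([[p['fx'],0,p['cx']],[0,p['fy'],p['cy']],[0,0,1]])
    return cv2.projectPoints(c,np.zeros(3),np.zeros(3),K,np.array(p['distortion'],float))[0][:,0]
def pr(o): return [(np.array(d['centre']).round(4).tolist(),round(d['confidence'],2)) for d in o[:2]]
E
cat > a.py <<'E'
from h import *
s=ctrl.sense(); print(s['t'],s['position'],s['tool_rot'],s['finger_gap'],ctrl.grasp_offset)
P={c:capture(c) for c in('side','top','wrist')}
for c,p in P.items():
    save(p,'a_'+c); print(c,np.array(p['position']),np.array(p['rotation']).shape)
    for n in('unit','pull','tray','handle','red_spool','orange_spool','green_spool','jar','mug','tape'):
        print(' ',n,pr(pinpoint(p,n)))
print(ctrl.sense()['t'])
E
python3 a.py; python3 -c "
import cv2,numpy as np
a=[cv2.imread('pics/a_%s.png'%c) for c in('side','top','wrist')]
cv2.imwrite('pics/a.png',cv2.resize(np.vstack([np.hstack(a[:2])]),(800,300)))"
```

```text
pics
0.0 [0.1947 0.5405 0.2304] [-0.5404 -3.0942  0.0028] 1.002585440398361 0.0187
side [ 0.4845 -1.307   0.9699] (3,)
  unit [([0.5855, 0.1182, 0.0051], 0.64)]
  pull [([0.4586, 0.1557, 0.0701], 0.66)]
  tray [([0.5838, 0.1169, 0.0938], 0.8)]
  handle [([0.5818, 0.1148, 0.1831], 0.66), ([0.585, 0.1194, 0.0053], 0.16)]
  red_spool [([0.5826, 0.1165, 0.184], 0.53), ([0.5454, 0.0708, 0.1032], 0.43)]
  orange_spool [([0.5641, 0.1483, 0.1], 0.47)]
  green_spool [([0.6022, 0.105, 0.0975], 0.48)]
  jar [([0.6495, -0.3949, 0.004], 0.56), ([0.605, 0.1054, 0.0987], 0.54)]
  mug [([0.5204, -0.4178, 0.0041], 0.83)]
  tape [([0.5138, 0.428, -0.0016], 0.54)]
top [-0.0962 -0.3275  1.5197] (3,)
  unit [([0.5801, 0.1131, 0.0017], 0.6), ([0.5669, 0.1451, 0.1032], 0.38)]
  pull [([0.4619, 0.1517, 0.0748], 0.94)]
  tray [([0.5843, 0.1139, 0.0956], 0.95)]
  handle [([0.5808, 0.1164, 0.1893], 0.83)]
  red_spool [([0.5435, 0.0596, 0.0982], 0.58)]
  orange_spool [([0.5675, 0.1455, 0.1023], 0.64)]
  green_spool [([0.603, 0.1059, 0.0997], 0.36)]
  jar [([0.6515, -0.3905, -0.0008], 0.58)]
  mug [([0.5177, -0.4177, -0.0017], 0.87)]
  tape [([0.5077, 0.4336, 0.0045], 0.57)]
wrist [0.1318 0.5644 0.3737] (3,)
  unit []
  pull []
  tray []
  handle []
  red_spool []
  orange_spool []
  green_spool []
  jar []
  mug []
  tape []
1.65
```

View pics/a_top.png

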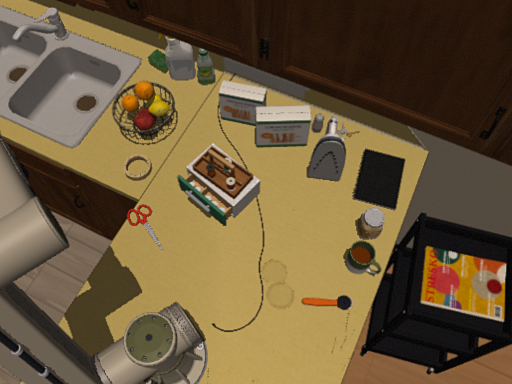

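View pics/a_side.png

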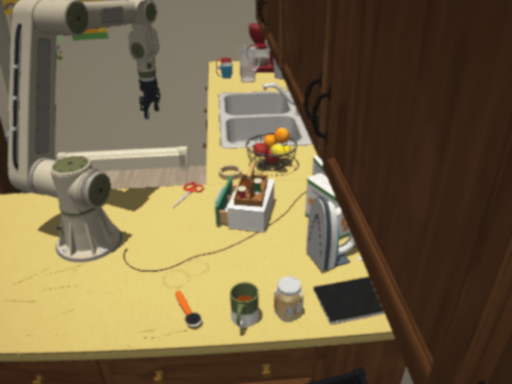

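The top view shows the unit at px (222,180), with its green drawer at (203,198) open toward the robot. The jar is at (371,222) and the mug at (362,257). The side view agrees, with the tray at (253,187). The unit is yawed about -17°. I'll move over it now.

>>> servo_tool --rows '[{"turn": [0, 0, 0], "xyz": [-0.25, -0.17, -0.05], "claw": 1}, {"turn": [0, 0, 0], "xyz": [-0.6, -0.4, -0.1], "claw": 1}, {"turn": [0, 0, 0], "xyz": [-1, -0.7, -0.15], "claw": 1}, {"turn": [0, 0, 0], "xyz": [-1, -0.7, -0.15], "claw": 1}, {"turn": [0, 0, 0], "xyz": [-1, -0.7, -0.15], "claw": 1}, {"turn": [0, 0, 0], "xyz": [-1, -0.7, -0.15], "claw": 1}, {"turn": [0, 0, 0], "xyz": [-1, -0.7, -0.15], "claw": 1}, {"turn": [0, 0, 0], "xyz": [-1, -0.7, -0.15], "claw": 1}]'

```text
t: 2.45
position: [0.2645, 0.442, 0.246]
tool_rot: [-0.538, -3.095, 0.0]
force: [-1.0, -0.5, 0.3]
finger_gap: 1.001
grip_force: 0.0
```

>>> servo_tool --rows '[{"turn": [0, 0, 0], "xyz": [-0.25, -0.17, -0.05], "claw": 1}, {"turn": [0, 0, 0], "xyz": [-0.6, -0.4, -0.1], "claw": 1}, {"turn": [0, 0, 0], "xyz": [-1, -0.7, -0.15], "claw": 1}, {"turn": [0, 0, 0], "xyz": [-1, -0.7, -0.15], "claw": 1}, {"turn": [0, 0, 0], "xyz": [-1, -0.7, -0.15], "claw": 1}, {"turn": [0, 0, 0], "xyz": [-1, -0.7, -0.15], "claw": 1}, {"turn": [0, 0, 0], "xyz": [-1, -0.7, -0.15], "claw": 1}, {"turn": [0, 0, 0], "xyz": [-1, -0.7, -0.15], "claw": 1}]'

```text
t: 3.25
position: [0.3348, 0.3424, 0.2611]
tool_rot: [-0.537, -3.095, 0.0]
force: [0.6, 0.3, -0.1]
finger_gap: 1.0
grip_force: 0.0
```

>>> servo_tool --rows '[{"turn": [0, 0, 0.09], "xyz": [-0.25, -0.17, -0.05], "claw": 1}, {"turn": [0, 0, 0.18], "xyz": [-0.6, -0.4, -0.1], "claw": 1}, {"turn": [0, 0, 0.27], "xyz": [-1, -0.7, -0.15], "claw": 1}, {"turn": [0, 0, 0.36], "xyz": [-1, -0.7, -0.15], "claw": 1}, {"turn": [0, 0, 0.45], "xyz": [-1, -0.7, -0.15], "claw": 1}, {"turn": [0, 0, 0.5], "xyz": [-1, -0.7, -0.15], "claw": 1}, {"turn": [0, 0, 0.5], "xyz": [-1, -0.7, -0.15], "claw": 1}, {"turn": [0, 0, 0.5], "xyz": [-1, -0.7, -0.15], "claw": 1}]'

```text
t: 4.05
position: [0.4057, 0.2423, 0.2762]
tool_rot: [-1.679, -2.655, 0.0]
force: [0.1, 0.3, 0.3]
finger_gap: 1.001
grip_force: 0.0
```

```bash
cat >> h.py <<'E'
def need(target,ydir_deg,tilt=None):
    s=ctrl.sense(); Rc=R.from_rotvec(s['tool_rot'])
    a=np.radians(ydir_deg); y=np.array([np.cos(a),np.sin(a),0]); z=np.array([0,0,-1.])
    Rt=R.from_matrix(np.c_[np.cross(y,z),y,z])
    print('t',s['t'],'pos',s['position'],'F',s['force'],'gap',s['finger_gap'],'grip',s['grip_force'])
    print('shift',Rc.inv().apply(np.array(target)-s['position'])*10,'turn',(Rc.inv()*Rt).as_rotvec()/(np.pi/2))
E
python3 -c "
from h import *
need([0.50,0.13,0.28],-17.2)"
```

```text
t 4.05 pos [0.4057 0.2423 0.2762] F [0.115  0.2893 0.265 ] gap 1.0012492559445847 grip 0.0
shift [-1.4183  0.371  -0.0379] turn [-0.0001 -0.      0.473 ]
```

>>> servo_tool --rows '[{"turn": [0, 0, 0.09], "xyz": [-0.25, 0.06, 0], "claw": 1}, {"turn": [0, 0, 0.18], "xyz": [-0.6, 0.12, 0], "claw": 1}, {"turn": [0, 0, 0.27], "xyz": [-1, 0.2, 0], "claw": 1}, {"turn": [0, 0, 0.36], "xyz": [-1, 0.2, 0], "claw": 1}, {"turn": [0, 0, 0.45], "xyz": [-1, 0.2, 0], "claw": 0.3}, {"turn": [0, 0, 0.47], "xyz": [-1, 0.2, 0], "claw": 0}, {"turn": [0, 0, 0.47], "xyz": [-1, 0.2, 0], "claw": 0}, {"turn": [0, 0, 0.47], "xyz": [-1, 0.2, 0], "claw": 0}]'

```text
t: 4.85
position: [0.4665, 0.1601, 0.2763]
tool_rot: [-2.525, -1.869, -0.0]
force: [-0.6, 0.4, 0.1]
finger_gap: 0.33
grip_force: 0.0
```

```bash
cat > b.py <<'E'
from h import *
import sys
p=capture('wrist'); save(p,sys.argv[1])
for n in ('unit','pull','tray','handle','red_spool','orange_spool','green_spool'): print(n,pr(pinpoint(p,n)))
need([0.412,0.169,0.25],-17.2)
E
python3 b.py b1
```

```text
unit []
pull [([0.4684, 0.1542, 0.0682], 0.93), ([0.5812, 0.1171, 0.0958], 0.48)]
tray [([0.5805, 0.1146, 0.0978], 0.9), ([0.5475, 0.0657, 0.101], 0.26)]
handle [([0.5772, 0.1141, 0.1902], 0.61)]
red_spool [([0.5479, 0.0656, 0.0984], 0.6)]
orange_spool [([0.5493, 0.0676, 0.097], 0.73), ([0.5646, 0.1523, 0.0993], 0.61)]
green_spool [([0.6036, 0.1149, 0.1033], 0.6)]
t 5.25 pos [0.4666 0.1598 0.2763] F [ 0.0924  0.469  -0.1642] gap -0.0014708942611444112 grip 0.0
shift [-0.0729 -0.5488  0.2633] turn [ 0.     -0.0001  0.0012]
```

View pics/b1.png

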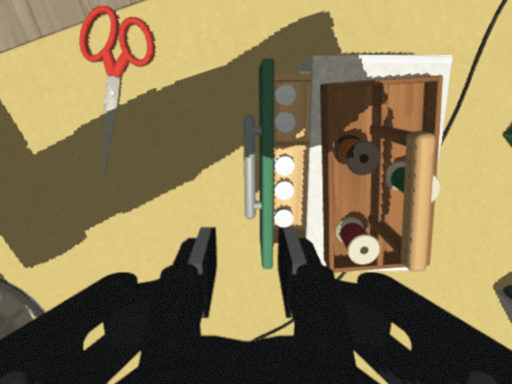

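The wrist view shows the pull bar at px (250,117)–(250,217), parallel to the closed-panel line, so the yaw is good. The handle bar is at (422,135)–(418,270). The red, orange and green spools stand in the tray. I'll go to the pre-push point and take a second view on the way.

>>> servo_tool --rows '[{"turn": [0, 0, 0], "xyz": [-0.03, -0.2, 0.05], "claw": 0}, {"turn": [0, 0, 0], "xyz": [-0.07, -0.4, 0.1], "claw": 0}, {"turn": [0, 0, 0], "xyz": [-0.07, -0.55, 0.2], "claw": 0}, {"turn": [0, 0, 0], "xyz": [-0.07, -0.55, 0.2], "claw": 0}, {"turn": [0, 0, 0], "xyz": [-0.07, -0.55, 0.2], "claw": 0}, {"turn": [0, 0, 0], "xyz": [-0.07, -0.55, 0.2], "claw": 0}, {"turn": [0, 0, 0], "xyz": [-0.07, -0.55, 0.2], "claw": 0}, {"turn": [0, 0, 0], "xyz": [-0.07, -0.55, 0.2], "claw": 0}]'

```text
t: 6.05
position: [0.4127, 0.1692, 0.2565]
tool_rot: [2.528, 1.866, 0.001]
force: [-0.1, 0.9, -0.1]
finger_gap: 0.002
grip_force: 0.0
```

```bash
python3 b.py b2
```

```text
unit [([0.5806, 0.1158, 0.001], 0.71)]
pull [([0.465, 0.1519, 0.0687], 0.57)]
tray [([0.5818, 0.1185, 0.0971], 0.71)]
handle [([0.5819, 0.1169, 0.1878], 0.58)]
red_spool [([0.5477, 0.0662, 0.0991], 0.84)]
orange_spool [([0.5619, 0.1488, 0.0988], 0.97)]
green_spool [([0.6049, 0.1102, 0.101], 0.61)]
t 6.45 pos [0.412  0.1692 0.2563] F [0.3929 0.0475 0.1982] gap -0.0005265785862855841 grip 0.0
shift [-0.0023  0.0005  0.0629] turn [-0.     -0.      0.0009]
```

>>> servo_tool --rows '[{"turn": [0, 0, 0], "xyz": [0, 0, 0.2], "claw": 0}, {"turn": [0, 0, 0], "xyz": [0, 0, 0.4], "claw": 0}, {"turn": [0, 0, 0], "xyz": [0, 0, 0.6], "claw": 0}, {"turn": [0, 0, 0], "xyz": [0, 0, 0.8], "claw": 0}, {"turn": [0, 0, 0], "xyz": [0, 0, 1], "claw": 0}, {"turn": [0, 0, 0], "xyz": [0, 0, 1], "claw": 0}, {"turn": [0, 0, 0], "xyz": [0, 0, 1], "claw": 0}, {"turn": [0, 0, 0], "xyz": [0, 0, 1], "claw": 0}]'

```text
t: 7.25
position: [0.4128, 0.1694, 0.1574]
tool_rot: [2.527, 1.866, 0.003]
force: [0.5, 0.1, 0.1]
finger_gap: -0.0
grip_force: 0.0
```

>>> servo_tool --rows '[{"turn": [0, 0, 0], "xyz": [0, 0, 0.2], "claw": 0}, {"turn": [0, 0, 0], "xyz": [0, 0, 0.4], "claw": 0}, {"turn": [0, 0, 0], "xyz": [0, 0, 0.6], "claw": 0}, {"turn": [0, 0, 0], "xyz": [0, 0, 0.8], "claw": 0}, {"turn": [0, 0, 0], "xyz": [0, 0, 0.98], "claw": 0}, {"turn": [0, 0, 0], "xyz": [0, 0, 0.98], "claw": 0}, {"turn": [0, 0, 0], "xyz": [0, 0, 0.98], "claw": 0}, {"turn": [0, 0, 0], "xyz": [0, 0, 0.98], "claw": 0}]'

```text
t: 8.05
position: [0.4133, 0.1696, 0.0597]
tool_rot: [2.526, 1.866, 0.004]
force: [-0.2, 0.5, 1.0]
finger_gap: -0.001
grip_force: 0.0
```

```bash
python3 -c "
from h import *
u=np.array([np.cos(np.radians(-17.2)),np.sin(np.radians(-17.2)),0])
need(np.array([.582,.116,.058])-u*0.1095,-17.2)"
```

```text
t 8.05 pos [0.4133 0.1696 0.0597] F [-0.1987  0.4507  0.9594] gap -0.0007819383935374149 grip 0.0
shift [-0.0137  0.675   0.0186] turn [ 0.0014 -0.0008  0.001 ]
```

>>> servo_tool --rows '[{"turn": [0, 0, 0], "xyz": [0, 0.1, 0], "claw": 0}, {"turn": [0, 0, 0], "xyz": [0, 0.2, 0], "claw": 0}, {"turn": [0, 0, 0], "xyz": [0, 0.3, 0], "claw": 0}, {"turn": [0, 0, 0], "xyz": [0, 0.38, 0], "claw": 0}, {"turn": [0, 0, 0], "xyz": [0, 0.45, 0], "claw": 0}, {"turn": [0, 0, 0], "xyz": [0, 0.5, 0], "claw": 0}, {"turn": [0, 0, 0], "xyz": [0, 0.55, 0], "claw": 0}, {"turn": [0, 0, 0], "xyz": [0, 0.6, 0], "claw": 0}]'

```text
t: 8.85
position: [0.4677, 0.152, 0.0579]
tool_rot: [-2.524, -1.865, 0.003]
force: [-7.5, 4.2, 5.0]
finger_gap: 0.001
grip_force: 4.2
```

>>> servo_tool --rows '[{"turn": [0, 0, 0], "xyz": [0, 0.01, 0], "claw": 0}, {"turn": [0, 0, 0], "xyz": [0, 0.02, 0], "claw": 0}, {"turn": [0, 0, 0], "xyz": [0, 0.03, 0], "claw": 0}, {"turn": [0, 0, 0], "xyz": [0, 0.04, 0], "claw": 0}, {"turn": [0, 0, 0], "xyz": [0, 0.05, 0], "claw": 0}, {"turn": [0, 0, 0], "xyz": [0, 0.05, 0], "claw": 0}, {"turn": [0, 0, 0], "xyz": [0, 0.05, 0], "claw": 0}, {"turn": [0, 0, 0], "xyz": [0, 0.05, 0], "claw": 0}]'

```text
t: 9.65
position: [0.4745, 0.1499, 0.0584]
tool_rot: [2.527, 1.865, 0.001]
force: [-0.2, 1.1, -0.3]
finger_gap: 0.005
grip_force: 0.8
```

```bash
cat > c.py <<'E'
from h import *
import sys
p=capture('wrist'); save(p,sys.argv[1])
for c in ('top','side'):
    q=capture(c)
    if c=='top': save(q,sys.argv[1]+'t')
    print(c,[(n,pr(pinpoint(q,n))) for n in('pull','unit','tray')])
print('wrist',pr(pinpoint(p,'pull')))
u=np.array([np.cos(np.radians(-17.2)),np.sin(np.radians(-17.2)),0])
print('pull if home',np.array([.582,.116,.072])-u*.095)
need(np.array([.582,.116,.058])-u*0.1095,-17.2)
E
python3 c.py c1
```

```text
top [('pull', [([0.486, 0.143, 0.0733], 0.77)]), ('unit', [([0.5784, 0.1153, 0.0043], 0.69)]), ('tray', [])]
side [('pull', [([0.4856, 0.1482, 0.0689], 0.58)]), ('unit', [([0.5851, 0.1165, 0.005], 0.66)]), ('tray', [([0.5819, 0.1164, 0.0955], 0.84)])]
wrist [([0.4921, 0.1463, 0.0678], 0.97)]
pull if home [0.4912 0.1441 0.072 ]
t 10.15 pos [0.4745 0.1501 0.0585] F [-1.2759 -0.6711  0.6082] gap 0.003173495137976942 grip 0.30255094170570374
shift [-0.0075  0.033   0.0046] turn [ 0.0004 -0.0001  0.0009]
```

View pics/c1.png

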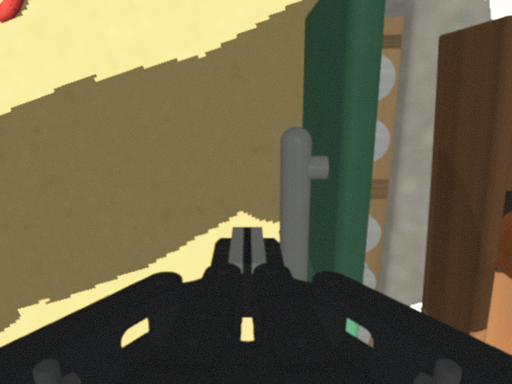

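The view shows a strip of drawer interior still visible between the green panel (px 345–383) and the white unit (px 400). It isn't home yet, so I'll keep pushing.

>>> servo_tool --rows '[{"turn": [0, 0, 0], "xyz": [0, 0.01, 0], "claw": 0}, {"turn": [0, 0, 0], "xyz": [0, 0.02, 0], "claw": 0}, {"turn": [0, 0, 0], "xyz": [0, 0.03, 0], "claw": 0}, {"turn": [0, 0, 0], "xyz": [0, 0.04, 0], "claw": 0}, {"turn": [0, 0, 0], "xyz": [0, 0.05, 0], "claw": 0}, {"turn": [0, 0, 0], "xyz": [0, 0.06, 0], "claw": 0}, {"turn": [0, 0, 0], "xyz": [0, 0.06, 0], "claw": 0}, {"turn": [0, 0, 0], "xyz": [0, 0.06, 0], "claw": 0}]'

```text
t: 10.95
position: [0.4803, 0.1484, 0.0584]
tool_rot: [2.527, 1.866, 0.001]
force: [-0.7, 0.6, -0.3]
finger_gap: -0.001
grip_force: 0.0
```

```bash
python3 c.py c2
```

```text
top [('pull', [([0.4931, 0.1409, 0.0724], 0.57)]), ('unit', [([0.5797, 0.1135, 0.0034], 0.75)]), ('tray', [([0.5846, 0.1124, 0.0958], 0.7)])]
side [('pull', [([0.4948, 0.1465, 0.0689], 0.5)]), ('unit', [([0.5843, 0.1191, 0.0039], 0.93)]), ('tray', [([0.5843, 0.1148, 0.0951], 0.77)])]
wrist [([0.4975, 0.1429, 0.0676], 0.8)]
pull if home [0.4912 0.1441 0.072 ]
t 11.45 pos [0.4799 0.1484 0.0583] F [ 0.0058 -0.014   0.6024] gap -0.001608270408367255 grip 0.0
shift [-0.0074 -0.0236  0.003 ] turn [ 0.     -0.0001  0.001 ]
```

View pics/c2.png

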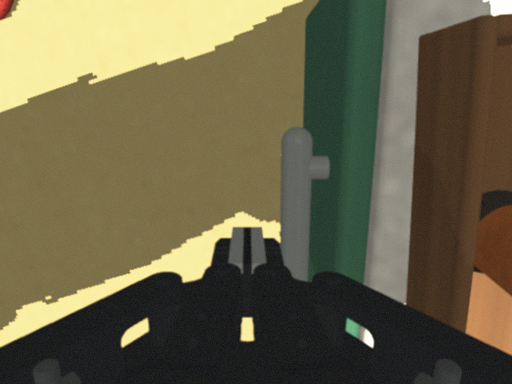

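The panel now meets the white body at px ~375, with no interior showing. I'll press a little more to confirm the stop by force.

>>> servo_tool --rows '[{"turn": [0, 0, 0], "xyz": [0, 0.005, 0], "claw": 0}, {"turn": [0, 0, 0], "xyz": [0, 0.01, 0], "claw": 0}, {"turn": [0, 0, 0], "xyz": [0, 0.015, 0], "claw": 0}, {"turn": [0, 0, 0], "xyz": [0, 0.02, 0], "claw": 0}, {"turn": [0, 0, 0], "xyz": [0, 0.025, 0], "claw": 0}, {"turn": [0, 0, 0], "xyz": [0, 0.03, 0], "claw": 0}, {"turn": [0, 0, 0], "xyz": [0, 0.03, 0], "claw": 0}, {"turn": [0, 0, 0], "xyz": [0, 0.03, 0], "claw": 0}]'

```text
t: 12.25
position: [0.4808, 0.148, 0.0581]
tool_rot: [-2.524, -1.865, 0.003]
force: [-7.0, 2.6, 4.6]
finger_gap: 0.003
grip_force: 3.5
```

The arm met a hard stop at about 7.5 N, so the drawer is home. I'll back off and rise.

>>> servo_tool --rows '[{"turn": [0, 0, 0], "xyz": [0, -0.1, 0], "claw": 0}, {"turn": [0, 0, 0], "xyz": [0, -0.2, 0], "claw": 0}, {"turn": [0, 0, 0], "xyz": [0, -0.3, 0], "claw": 0}, {"turn": [0, 0, 0], "xyz": [0, -0.3, -0.2], "claw": 0}, {"turn": [0, 0, 0], "xyz": [0, -0.3, -0.4], "claw": 0}, {"turn": [0, 0, 0], "xyz": [0, -0.3, -0.6], "claw": 0}, {"turn": [0, 0, 0], "xyz": [0, -0.3, -0.8], "claw": 0}, {"turn": [0, 0, 0], "xyz": [0, -0.3, -1], "claw": 0}]'

```text
t: 13.05
position: [0.4535, 0.1564, 0.1592]
tool_rot: [2.527, 1.866, 0.001]
force: [-0.2, -0.1, 0.0]
finger_gap: 0.002
grip_force: 0.0
```

>>> servo_tool --rows '[{"turn": [0, 0, 0], "xyz": [0, 0, -0.25], "claw": 0.5}, {"turn": [0, 0, 0], "xyz": [0, 0, -0.5], "claw": 1}, {"turn": [0, 0, 0], "xyz": [0, 0, -0.75], "claw": 1}, {"turn": [0, 0, 0], "xyz": [0, 0, -1], "claw": 1}, {"turn": [0, 0, 0], "xyz": [0, 0.2, -1], "claw": 1}, {"turn": [0, 0, 0], "xyz": [0, 0.4, -1], "claw": 1}, {"turn": [0, 0, 0], "xyz": [0, 0.4, -1], "claw": 1}, {"turn": [0, 0, 0], "xyz": [0, 0.4, -1], "claw": 1}]'

```text
t: 13.85
position: [0.4916, 0.1446, 0.2579]
tool_rot: [-2.527, -1.865, 0.001]
force: [-0.2, -0.6, 0.2]
finger_gap: 1.001
grip_force: 0.0
```

```bash
cat > d.py <<'E'
from h import *
import sys
p=capture('wrist'); save(p,sys.argv[1])
import pickle; pickle.dump(p,open(sys.argv[1]+'.pkl','wb'))
for n in ('pull','tray','handle'): print(n,pr(pinpoint(p,n)))
need([0.582,0.1155,0.24],-17.2)
E
python3 d.py d1
```

```text
pull [([0.4986, 0.144, 0.0685], 0.79)]
tray [([0.5821, 0.1158, 0.0949], 0.9)]
handle [([0.5793, 0.1185, 0.1906], 0.64)]
t 14.05 pos [0.4913 0.1448 0.2583] F [ 0.0978 -1.2542  0.072 ] gap 0.9980592434911597 grip 0.0
shift [-0.0139  0.9527  0.182 ] turn [-0.0003  0.0001  0.0013]
```

View pics/d1.png

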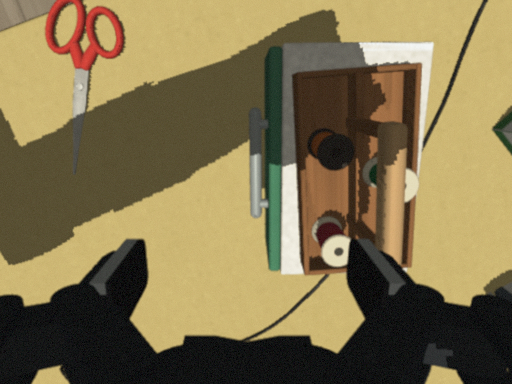

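The drawer stays shut, with the panel at px 275 flush with the unit. The tray rim corners are at (295,73), (421,64), (305,274) and (412,267), and the handle's far end is at (378–407,123). I'll fit the tray yaw from these.

Run:
```python
from h import *
import pickle
from scipy.optimize import least_squares
p=pickle.load(open('d1.pkl','rb'))
def pts(v,L):
    c,s=np.cos(v[2]),np.sin(v[2]); return np.array([[v[0]+c*a-s*b,v[1]+s*a+c*b,z] for a,b,z in L])
rim=[(-.05,.09,.123),(.05,.09,.123),(-.05,-.09,.123),(.05,-.09,.123)]
obs=np.array([(295,73),(421,64),(305,274),(412,267)],float)
f=lambda v:(proj(p,pts(v,rim))-obs).ravel()
r=least_squares(f,[.582,.116,-.3]); print('tray',r.x[:2],np.degrees(r.x[2]),r.fun)
bar=[(-.007,.052,.197),(.007,.052,.197),(-.007,-.052,.197),(.007,-.052,.197)]
print('bar pred',proj(p,pts(r.x,bar)).round(1).tolist())
top=[(-.065,.11,.095),(.065,.11,.095)]
g=lambda v:(proj(p,pts(v,top))-[(283,44),(433,42)]).ravel()
r2=least_squares(g,[.582,.116,-.3]); print('unit',r2.x[:2],np.degrees(r2.x[2]),r2.fun)
im=cv2.imread('pics/d1.png'); cr=cv2.resize(im[40:290,230:450],None,fx=2.4,fy=2.4)
for q in proj(p,np.vstack([pts(r.x,rim),pts(r.x,bar),pts(r.x,[(-.065,.11,.095),(.065,.11,.095),(-.065,-.11,.095),(.065,-.11,.095)])])): cv2.circle(cr,tuple(((q-[230,40])*2.4).astype(int).tolist()),3,(255,0,255),-1)
cv2.imwrite('pics/d1o.png',cr)
```

```text
tray [0.5827 0.1162] -12.166636552547997 [ 0.0934 -0.2982  0.551  -1.7232 -0.5861  2.3398 -0.1262  0.5134]
bar pred [[386.3, 124.9], [409.3, 123.0], [382.4, 278.1], [402.7, 276.4]]
unit [0.5849 0.1174] -15.892428792935512 [-0.7322 -0.0027  0.7521  0.0764]
```

View pics/d1o.png

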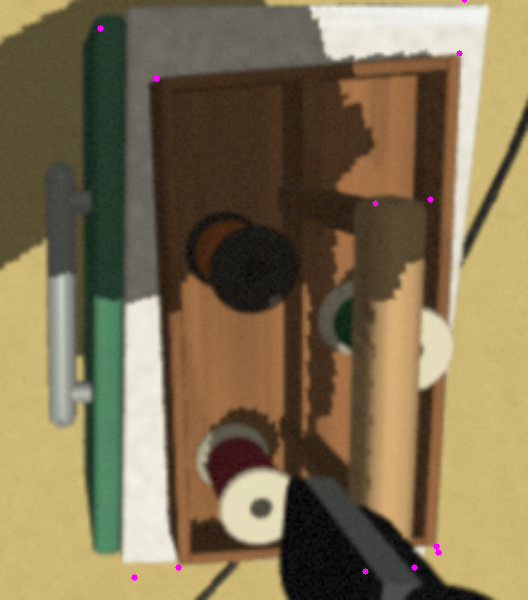

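The overlay agrees to about 1–2 px. The tray yaw is about -12.4°, with the handle centre near (0.5815, 0.1165).

>>> servo_tool --rows '[{"turn": [0, 0, 0], "xyz": [0, 0.15, 0], "claw": 0.7}, {"turn": [0, 0, -0.02], "xyz": [0, 0.35, 0], "claw": 0.7}, {"turn": [0, 0, -0.04], "xyz": [0, 0.55, 0.05], "claw": 0.7}, {"turn": [0, 0, -0.053], "xyz": [0, 0.75, 0.1], "claw": 0.7}, {"turn": [0, 0, -0.053], "xyz": [0, 0.88, 0.15], "claw": 0.7}, {"turn": [0, 0, -0.053], "xyz": [0, 0.945, 0.18], "claw": 0.7}, {"turn": [0, 0, -0.053], "xyz": [0, 0.945, 0.18], "claw": 0.7}, {"turn": [0, 0, -0.053], "xyz": [0, 0.945, 0.18], "claw": 0.7}]'

```text
t: 14.85
position: [0.5819, 0.117, 0.2403]
tool_rot: [-2.447, -1.969, 0.001]
force: [0.9, -0.1, 0.6]
finger_gap: 0.701
grip_force: 0.0
```

Run:
```python
from h import *
p=capture('wrist'); print(pr(pinpoint(p,'handle')))
need([0.5815,0.1165,0.169],-12.4)
s=ctrl.sense();Rt=R.from_rotvec(s['tool_rot']);pos=np.array(s['position'])
im=cv2.cvtColor(p['color'],cv2.COLOR_RGB2BGR)
# predicted bar top corners
a=np.radians(-12.4);c,si=np.cos(a),np.sin(a)
for x,y in((-.007,.052),(.007,.052),(-.007,0.0),(.007,0.0)):
    q=proj(p,[.5815+c*x-si*y,.1165+si*x+c*y,.197])[0]; cv2.circle(im,tuple(q.astype(int).tolist()),2,(255,0,255),-1)
cv2.imwrite('pics/e1.png',im)
```

```text
[([0.5794, 0.1176, 0.1914], 0.91)]
t 14.95 pos [0.582  0.1171 0.2408] F [-0.4731  0.4025  0.6419] gap 0.6999874850731688 grip 0.0
shift [-0.0069 -0.004   0.7177] turn [ 0.0001 -0.0001  0.0009]
```

View pics/e1.png

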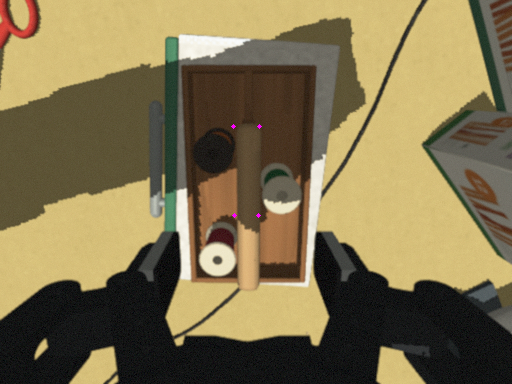

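The handle bar is vertical in the image (px 237–261) and matches the prediction to within 1 px, centred between the fingers. I'll descend and grip.

>>> servo_tool --rows '[{"turn": [0, 0, 0], "xyz": [0, 0, 0.12], "claw": 0.7}, {"turn": [0, 0, 0], "xyz": [0, 0, 0.25], "claw": 0.7}, {"turn": [0, 0, 0], "xyz": [0, 0, 0.4], "claw": 0.7}, {"turn": [0, 0, 0], "xyz": [0, 0, 0.55], "claw": 0.6}, {"turn": [0, 0, 0], "xyz": [0, 0, 0.65], "claw": 0.5}, {"turn": [0, 0, 0], "xyz": [0, 0, 0.71], "claw": 0.4}, {"turn": [0, 0, 0], "xyz": [0, 0, 0.71], "claw": 0.35}, {"turn": [0, 0, 0], "xyz": [0, 0, 0.71], "claw": 0.3}]'

```text
t: 15.75
position: [0.5828, 0.1168, 0.1697]
tool_rot: [2.447, 1.97, 0.001]
force: [-0.1, -0.0, 0.1]
finger_gap: 0.301
grip_force: 0.0
```

>>> servo_tool --rows '[{"turn": [0, 0, 0], "xyz": [0, 0, 0], "claw": 0.26}, {"turn": [0, 0, 0], "xyz": [0, 0, 0], "claw": 0.23}, {"turn": [0, 0, 0], "xyz": [0, 0, 0], "claw": 0.2}, {"turn": [0, 0, 0], "xyz": [0, 0, 0], "claw": 0.17}, {"turn": [0, 0, 0], "xyz": [0, 0, 0], "claw": 0.14}, {"turn": [0, 0, 0], "xyz": [0, 0, 0], "claw": 0.1}, {"turn": [0, 0, 0], "xyz": [0, 0, 0], "claw": 0}, {"turn": [0, 0, 0], "xyz": [0, 0, 0], "claw": 0}]' --squeeze 60

```text
t: 16.55
position: [0.5828, 0.1167, 0.1697]
tool_rot: [2.447, 1.969, 0.001]
force: [-1.2, -0.1, 3.3]
finger_gap: 0.152
grip_force: 58.6
```

>>> servo_tool --rows '[{"turn": [0, 0, 0], "xyz": [0, 0, -0.01], "claw": 0}, {"turn": [0, 0, 0], "xyz": [0, 0, -0.03], "claw": 0}, {"turn": [0, 0, 0], "xyz": [0, 0, -0.06], "claw": 0}, {"turn": [0, 0, 0], "xyz": [0, 0, -0.09], "claw": 0}, {"turn": [0, 0, 0], "xyz": [0, 0, -0.12], "claw": 0}, {"turn": [0, 0, 0], "xyz": [0, 0, -0.14], "claw": 0}, {"turn": [0, 0, 0], "xyz": [0, 0, -0.15], "claw": 0}, {"turn": [0, 0, 0], "xyz": [0, 0, -0.15], "claw": 0}]'

```text
t: 17.35
position: [0.5827, 0.1167, 0.1845]
tool_rot: [2.447, 1.97, 0.001]
force: [0.7, 0.2, -3.7]
finger_gap: 0.157
grip_force: 58.4
```

Run:
```python
from h import *
p=capture('wrist'); save(p,'f1')
s=ctrl.sense();print(s['t'],s['position'],s['force'],s['moment'],s['finger_gap'],s['grip_force'],s['tool_rot'])
q=capture('side')
for n in('tray','handle','pull'): print(n,pr(pinpoint(q,n)),pr(pinpoint(p,n)))
```

```text
17.4 [0.5827 0.1167 0.1844] [-0.1033  1.0589 -2.524 ] [ 0.0235 -0.0044 -0.0562] 0.15216310299326044 58.43195378780365 [2.4473 1.9697 0.0004]
tray [] [([0.5805, 0.1138, 0.1069], 0.86)]
handle [([0.583, 0.1156, 0.2006], 0.78)] []
pull [([0.4922, 0.1467, 0.0688], 0.71)] [([0.498, 0.1433, 0.067], 0.64)]
```

View pics/f1.png

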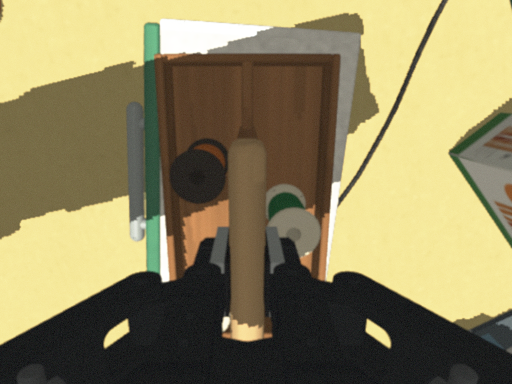

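The tray is off the unit and level, and the orange spool (198,175) and green spool (292,228) are upright. I'll lift the remaining 75 mm.

>>> servo_tool --rows '[{"turn": [0, 0, 0], "xyz": [0, 0, -0.02], "claw": 0}, {"turn": [0, 0, 0], "xyz": [0, 0, -0.06], "claw": 0}, {"turn": [0, 0, 0], "xyz": [0, 0, -0.12], "claw": 0}, {"turn": [0, 0, 0], "xyz": [0, 0, -0.19], "claw": 0}, {"turn": [0, 0, 0], "xyz": [0, 0, -0.26], "claw": 0}, {"turn": [0, 0, 0], "xyz": [0, 0, -0.32], "claw": 0}, {"turn": [0, 0, 0], "xyz": [0, 0, -0.36], "claw": 0}, {"turn": [0, 0, 0], "xyz": [0, 0, -0.37], "claw": 0}]'

```text
t: 18.55
position: [0.583, 0.1167, 0.2221]
tool_rot: [2.447, 1.969, 0.002]
force: [-0.7, 0.9, -2.7]
finger_gap: 0.156
grip_force: 58.5
```

>>> servo_tool --rows '[{"turn": [0, 0, 0], "xyz": [0, 0, -0.02], "claw": 0}, {"turn": [0, 0, 0], "xyz": [0, 0, -0.06], "claw": 0}, {"turn": [0, 0, 0], "xyz": [0, 0, -0.12], "claw": 0}, {"turn": [0, 0, 0], "xyz": [0, 0, -0.19], "claw": 0}, {"turn": [0, 0, 0], "xyz": [0, 0, -0.26], "claw": 0}, {"turn": [0, 0, 0], "xyz": [0, 0, -0.32], "claw": 0}, {"turn": [0, 0, 0], "xyz": [0, 0, -0.36], "claw": 0}, {"turn": [0, 0, 0], "xyz": [0, 0, -0.38], "claw": 0}]'

```text
t: 19.35
position: [0.5828, 0.1168, 0.26]
tool_rot: [2.447, 1.969, 0.001]
force: [0.1, -0.1, -3.6]
finger_gap: 0.151
grip_force: 58.5
```

>>> servo_tool --rows '[{"turn": [0, 0, 0], "xyz": [0, 0, 0], "claw": 0}, {"turn": [0, 0, 0], "xyz": [0, 0, 0], "claw": 0}, {"turn": [0, 0, 0], "xyz": [0, 0, 0], "claw": 0}, {"turn": [0, 0, 0], "xyz": [0, 0, 0], "claw": 0}, {"turn": [0, 0, 0], "xyz": [0, 0, 0], "claw": 0}, {"turn": [0, 0, 0], "xyz": [0, 0, 0], "claw": 0}, {"turn": [0, 0, 0], "xyz": [0, 0, 0], "claw": 0}, {"turn": [0, 0, 0], "xyz": [0, 0, 0], "claw": 0}]'

```text
t: 20.15
position: [0.5826, 0.1167, 0.2593]
tool_rot: [-2.447, -1.97, -0.0]
force: [0.1, -0.5, -2.8]
finger_gap: 0.154
grip_force: 58.5
```

Run:
```python
from h import *
p=capture('wrist')
q=capture('side'); tp=capture('top')
s=ctrl.sense();print(s['t'],s['position'],s['force'],s['finger_gap'],s['grip_force'],s['tool_rot'])
for n in('tray','handle','pull','red_spool','orange_spool','green_spool'): print(n,pr(pinpoint(q,n)),pr(pinpoint(tp,n)),pr(pinpoint(p,n)))
a=cv2.resize(q['color'][120:260,190:330],(500,500)); b=cv2.resize(p['color'],(667,500))
cv2.imwrite('pics/g1.png',cv2.resize(np.hstack([a,b])[:,:,::-1],(800,343)))
```

```text
20.3 [0.5826 0.1167 0.2593] [-0.5492  0.3983 -2.9829] 0.15277334050432487 58.51203203201294 [-2.4474 -1.9697 -0.0002]
tray [([0.5855, 0.1165, 0.1833], 0.66)] [([0.5835, 0.1129, 0.1847], 0.8)] []
handle [([0.5825, 0.1143, 0.2724], 0.72), ([0.6507, -0.3933, 0.001], 0.63)] [([0.5817, 0.1126, 0.2776], 0.57)] [([0.5806, 0.1157, 0.1863], 0.72), ([0.58, 0.1158, 0.2773], 0.56)]
pull [([0.4897, 0.1469, 0.0678], 0.73)] [([0.4913, 0.1445, 0.074], 0.65), ([0.5452, 0.0575, 0.1897], 0.56)] [([0.4979, 0.1464, 0.0679], 0.74)]
red_spool [([0.5477, 0.0674, 0.1932], 0.4)] [([0.493, 0.1438, 0.0729], 0.59), ([0.5445, 0.0584, 0.189], 0.55)] []
orange_spool [([0.5604, 0.1483, 0.1883], 0.39)] [([0.5669, 0.1459, 0.1912], 0.63), ([0.5822, 0.1139, 0.1864], 0.57)] [([0.5635, 0.1472, 0.1892], 0.62)]
green_spool [([0.6014, 0.1067, 0.1872], 0.54)] [([0.6063, 0.1084, 0.1909], 0.56)] [([0.6024, 0.1093, 0.1907], 0.72)]
```

View pics/g1.png

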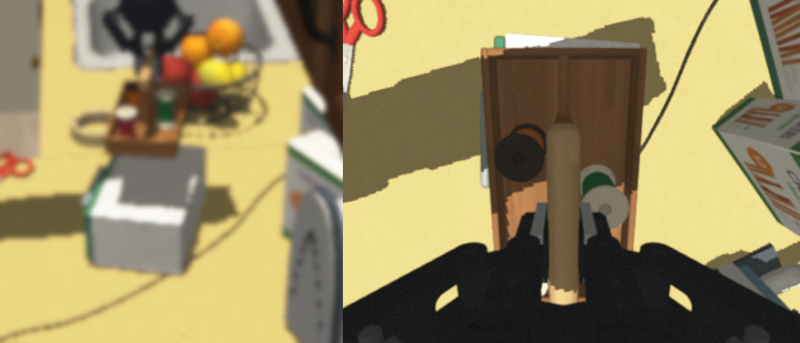

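The tray is held level with its underside at about 0.184, 9 cm above the unit. The spools are upright and the drawer is shut.

```bash
python3 -c "
from plant import ctrl
print(ctrl.close_job())"
```

```text
the job is handed in; nothing more can be done
None
```

I pushed the drawer home to its stop, then lifted the tray level by its handle. It is held still about 9 cm above the unit with the three spools standing, and the job is handed in at about 21 s.

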